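Push the steady block home under the camshaft with the stick from the tin

ROBOT

A 7-joint arm with a two-finger parallel gripper is mounted at the origin on the work surface. World frame = base frame: x ahead of the robot, y to its left, z up, the work surface at z = 0. Lengths are in m, angles in degrees, forces in N, time in s.
With the tool pointing down it reaches from about 0.425 to 0.875 m from the base axis. Payload 8.4 kg.
Tool frame: the origin (TCP) lies at the very end of the fingers, on their centre line; the grasp point (between the pads) lies 19 mm behind it (r.hold_point_z is the distance from the TCP to the grasp point, in m); z points along the fingers, y is the line along which they close (so a half turn about z gives the same grasp; the last joint's range is limited). The gripper opens to 85 mm and grips with 20 to 120 N. Pads are 22 mm wide; open, the fingers measure 114 mm over their backs; the gripper's body (76 mm by 85 mm) begins 54 mm behind the grasp point. The pads swing forward as they close: fully open they stand 13 mm farther back than shut.
Start: joints at [-73.637, 19.091, 2.286, 83.961, -0.768, 76.965, -3.352], TCP at [0.244, 0.602, 0.231] pointing down, gripper open.
Joint ranges: [-147.57, 147.57], [-21.85, 119.76], [-74.77, 79.35], [14.55, 137.4], [-85.83, 265.84], [4.83, 119.75], [-152.11, 152.11]. Speed limits (degrees/s): [127.2, 127.2, 159.86, 159.86, 180, 180, 180].

INTERFACE

Orientations are given as [roll, pitch, yaw] about the fixed x, y, z axes, in that order (R = Rz(yaw) Ry(pitch) Rx(roll)).
In Python, from cell import r, vision, workorder gives the robot as it stands.
- The arm moves only by the shell command python3 -m pendant 'ROWS'. ROWS is JSON, a list of rows, each an object with "travel": the shift along the world's x, y, z in m, a list of three; "roll": the turn about the world's z in degrees; "grip": the opening, from 0 (shut) to 1 (fully open). In form: [{"travel": [dx, dy, dz], "roll": roll, "grip": grip}, ...]. A call has exactly 5 rows; each row is the pose to reach, as a shift and turn from the pose commanded when the call began; what a row does not reach only later rows make up. A row lasts 1/12 s, in which the tool goes at most 41.7 mm and 7.16 degrees, less where a joint would pass 70% of its speed; a pose out of reach is approached as far as the arm can. A call with a gripper value outside its range is refused whole. The fingers move at their own pace and stop on an object; the grip force is fixed at half the most. Time passes only in rows, so rows that repeat a pose let the fingers close, or fill a call up. It gives the time, the measured TCP pose, the force, the opening and the grip force at its end, in the units of the state.
- r.sense(): the state, without advancing time (a new reading comes with each control period).
- vision.get_image(name): name is "side" or "top"; returns a dict with "color" (384x512x3 uint8, blue, green, red), "intrinsics" (3x3 intrinsics, pixels), "k1" (the pictures are not rectified: a ray, as slopes to the right and down, at radius r is drawn at 1 + k1 r^2 times it, then the intrinsics apply), "rvec" (rotation vector, rad) and "tvec" (3), from world to camera coordinates, as OpenCV has them. Camera axes: x right, y down, z forward; pixel columns grow to the right and rows downward; lengths in m; the calibration is good to about 2 mm. A picture is of the moment at which its call begins. There is no depth.
- workorder.close_job(): hands the job in; it is judged then, once.
The state is a dict: "time_s": time; "qpos": joint angles; "qvel": joint speeds; "joint_efforts": joint torques, N m; "position": TCP position; "orientation": TCP orientation; "wrist_force": force on the tool from outside, world axes, zero at the start; "moment": the same for the moment, N m; "gripper_width": finger opening in m; "gripper_force": force on a finger pad.
Only numpy, scipy, OpenCV 4.12 (cv2) and the standard library are available. Lean on these libraries where they do the work, as an engineer would, in place of code of your own. Each camera call takes 0.05 s, during which the arm holds its last target. There are 200 camera calls.

TASK

Pull the wooden push stick up out of its tin, leaving the tin standing where it is, and use the stick's round steel foot to push the aluminium steady block along its channel, under the camshaft, until it is fully home against the stop. Then stand the stick upright on its foot in the shallow steel tray and let go. Do not touch the block with the gripper, do not knock the camshaft, and leave everything else on the bench where it is.

Things in the scene. Friction and masses are not known exactly. Their poses are not given: they have to be found in the camera images.
- stick: push stick: round wooden stick 18 mm in diameter with a flat round steel foot (36 mm diameter, 14 mm thick) at its lower end; 190 mm long over all, 0.2 kg. It starts standing on its foot in the tin, its top about 105 mm above the rim, and can stand by itself. Origin: centre of the foot's underside; z up along the stick.
- stick_grip (a point): point on the stick's axis 150 mm above the foot's underside (40 mm below its top), a good height to grip
- can: open red tin holding the stick: 86 mm outside diameter, 90 mm high, wall 3 mm, floor 5 mm, loose, 0.7 kg. Origin: centre of its underside, z up. A flat steel file is wedged inside against its +x wall: inner face 33 mm from the tin's axis, top 122 mm above the tin's underside; the stick's foot must pass it on the way up.
- steady: steady block: aluminium block 110 mm long (its x), 48 mm wide (y), 28 mm high, with two 10 mm high ribs across the middle of its top (38 mm high over all), about 0.28 kg. It lies loose in the channel, with 2 mm play on each side. Origin: centre of its underside, +x points along the channel towards the stop.
- steady_back (a point): centre of the block's flat back end (the end away from the stop, nearest the robot), the face to push on, 14 mm above the block's underside
- fixture: fixed camshaft fixture. Channel along its x on a 10 mm thick bed plate: 52 mm wide between two rails 8 mm thick, tops 22 mm above the bench, from x = -160 to +55 mm (plate -170 to +70 mm). A stop plate, top 36 mm above the bench, closes the +x end, its face at x = +55 mm. Origin: on the bench, mid channel, straight below the camshaft's axis.
- home (a point): where the block's origin is when the block is home against the stop: x = 0, y = 0, z = 10 mm of the fixture's frame, mid channel on the bed plate, straight below the camshaft
- camshaft: steel camshaft 360 mm long across the channel on two V-blocks, along its y. Origin: on its axis over mid channel, 72 mm above the bench. Middle journal 32 mm in diameter, 46 mm above the bed plate; cams reach 25 mm from the axis. V-blocks 125 mm to either side, 70 mm long in the fixture's x, tops 77 mm above the bench.
- tray: shallow square steel tray, 130 x 130 mm outside, 18 mm high, walls and floor 4 mm thick, loose, about 0.8 kg. Origin: centre of its underside, z up. Its floor is 4 mm above the bench.
- can2: bystander: second red tin of the same size, filled with pliers, a brush and a rod up to about 180 mm high; no push stick in it. Origin: centre of its underside.
- spanner: bystander: steel spanner 170 mm long lying flat near the left edge of the bench. Origin: centre of its underside.
- cap: bystander: small aluminium bearing cap 46 x 26 x 24 mm on the bench between the channel and the left-hand (+y) place. Origin: centre of its underside.
- collar: bystander: steel collar 40 mm outside diameter, 16 mm high, on the bench between the channel and the right-hand (-y) place. Origin: centre of its underside.
- oil: bystander: oil bottle 56 mm in diameter, 150 mm high. Origin: centre of its underside.
Things that resemble listed ones, but are neither listed nor needed, are in the scene too. Of the things that look like the stick, the smallest one is meant.

How it is judged (in metres and radians):
On the way, in this order (a step that is already met when the one before it is completed fails the run):
1. the stick is lifted clear out of the tin, its foot above the rim, with the tin still standing and the block not yet home (z of stick in the frame of can above 0.092 m and angle between can's own z axis and vertical below 0.1 rad and x of steady in the frame of fixture below -0.03 m), for 0.1 s.
2. the stick pushes on the block (contact force between stick and steady above 0.1 N).
3. the block is home against the stop (within 5 mm), flat in the channel (x of steady in the frame of fixture above -0.005 m and z of steady in the frame of fixture below 0.015 m and angle between steady's own z axis and vertical below 0.05 rad), for 0.2 s.
At the end, for the whole second after the job is handed in: The block lies flat in the channel within 5 mm of home against the stop; the stick stands released, upright (within 0.06 rad) and at rest on its foot on the tray's floor; the tin and the tray stand flat within 30 mm of where they were (all of step 3 and horizontal distance between stick and tray below 0.06 m and z of stick in the frame of tray below 0.008 m and angle between stick's own z axis and vertical below 0.06 rad and linear speed of stick below 0.02 m/s and angular speed of stick below 0.1 rad/s and linear speed of steady below 0.01 m/s and angle between each of can, tray's own z axis and vertical below 0.05 rad and distance of each of can, tray from where it was at the start of the episode below 0.03 m); the robot touches nothing.
It fails at once if the gripper or arm touches the steady block (contact force between any of the fingers, the arm and steady above 0.5 N).
It fails at once if the camshaft is knocked (more than 4 N) (contact force between camshaft and anything else above 4 N).
It fails at once if the tin is tipped by more than 0.35 rad (angle between can's own z axis and vertical above 0.35 rad).
It fails at once if a bystander is moved by more than 30 mm or knocked over (distance of any of can2, spanner, cap, collar, oil from where it was at the start of the episode above 0.03 m or angle between any of can2, oil's own z axis and vertical above 0.4 rad).
It also fails if it takes over 58 s, if anything falls off the work surface, if the arm or the gripper's body presses on something with over 40 N, if the wrist force passes 120 N, or if a joint passes its speed limit or range.

## Working session

There is one attempt and no reset: what is moved stays moved. The work goes in short steps, Python scripts to look and compute and a shell command to move; the robot and the scene stay as the last step left them, time stands still between calls to the robot, and variables do not carry over. Pictures are saved under pics/ and viewed, at most 13 in all, crops included, and the job is handed in when it is done.

```bash
mkdir -p pics; cat > h.py <<'E'
import cv2,numpy as np
from cell import r,vision,workorder
def grab(n):
    im=vision.get_image(n); np.savez(f'{n}.npz',**im); return im
def load(n): return dict(np.load(f'{n}.npz'))
def ray(im,u,v):
    K=np.array(im['intrinsics']);a=(u-K[0,2])/K[0,0];b=(v-K[1,2])/K[1,1]
    rd=np.hypot(a,b);k=float(im['k1']);x=rd
    for _ in range(30): x=rd/(1+k*x*x)
    s=x/rd if rd>0 else 1
    R=cv2.Rodrigues(np.array(im['rvec'],float))[0];t=np.array(im['tvec'],float).ravel()
    return -R.T@t, R.T@np.array([a*s,b*s,1])
def plane(im,u,v,z):
    c,d=ray(im,u,v); return (c+d*(z-c[2])/d[2]).round(4)
def proj(im,p):
    R=cv2.Rodrigues(np.array(im['rvec'],float))[0];q=R@np.array(p,float)+np.array(im['tvec'],float).ravel()
    a=q[:2]/q[2];a=a*(1+float(im['k1'])*(a@a));K=np.array(im['intrinsics'])
    return (K[:2,:2]@a+K[:2,2]).round(1)
E
python3 - <<'E'
from h import *
for n in('side','top'):
    im=grab(n); cv2.imwrite(f'pics/{n}0.png',cv2.resize(im['color'],(800,600)))
    print(n,ray(im,256,192))
print(r.sense())
E
```

```text
side (array([ 0.33818467, -0.86825893,  0.85896133]), array([ 0.16936962,  0.76408868, -0.62253229]))
top (array([0.43699307, 0.04831535, 1.45571612]), array([ 0.07263461, -0.00728899, -0.99743374]))
{'time_s': 0.1, 'qpos': array([-73.63676854,  19.12957852,   2.28681082,  84.00556542,
        -0.76713933,  76.96453014,  -3.35093235]), 'qvel': array([ 0.03225943, -0.12879157,  0.02660796, -0.06442848, -0.0414648 ,
       -0.07531   , -0.0090501 ]), 'joint_efforts': array([ 3.81522972e-03, -6.60020185e+01,  1.37039132e+00, -4.06471324e+01,
        1.71698170e-02,  8.90566036e-03,  3.93253003e-06]), 'position': array([0.24388587, 0.60207675, 0.23049331]), 'orientation': array([-1.79915864e+02,  7.03944183e-03,  1.57951042e+02]), 'wrist_force': array([-0.08966353,  0.68576291, -0.93168254]), 'moment': array([-0.03985379, -0.02747931,  0.0080912 ]), 'gripper_force': 0.0, 'gripper_width': 0.0853406149322939}
```

View pics/side0.png

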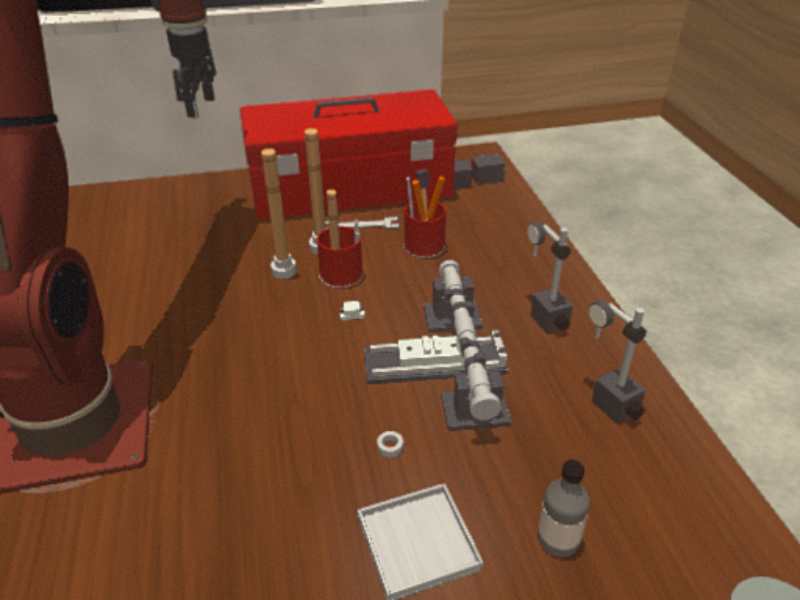

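View pics/top0.png

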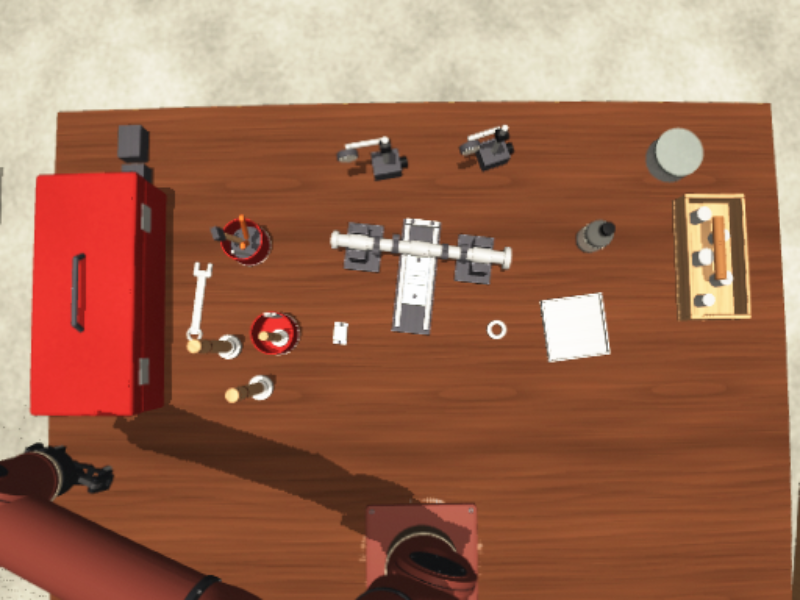

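The pictures show the tin holding a stick at side (340,250) / top (275,333) in the 800 px pictures. The channel is at top (415,275) with the camshaft across it, and the tray is at top (576,327). Things that could be taken for the stick, in side pixels:
- the tall stick with its top at (270,153)
- the tall stick with its top at (312,133)
- the short stick in the tin with its top at (332,193)
- the rods in can2 at (425,185)

I choose the short one in the tin at (332,193), since it is the smallest and stands in a tin. Next is a close crop to check.

```bash
python3 - <<'E'
from h import *
s=load('side');t=load('top')
a=cv2.resize(s['color'][75:195,160:300],None,fx=2.8,fy=2.8,interpolation=cv2.INTER_CUBIC)
b=cv2.resize(t['color'][190:270,110:240],None,fx=3,fy=3,interpolation=cv2.INTER_CUBIC)
o=np.zeros((600,800,3),np.uint8);o[:a.shape[0],:a.shape[1]]=a;o[:b.shape[0],400:790]=b
c=cv2.resize(t['color'][130:225,205:340],None,fx=2.8,fy=2.8,interpolation=cv2.INTER_CUBIC)
o[330:330+266,400:400+378]=c
cv2.imwrite('pics/crop1.png',o)
E
```

```text
(no output)
```

View pics/crop1.png

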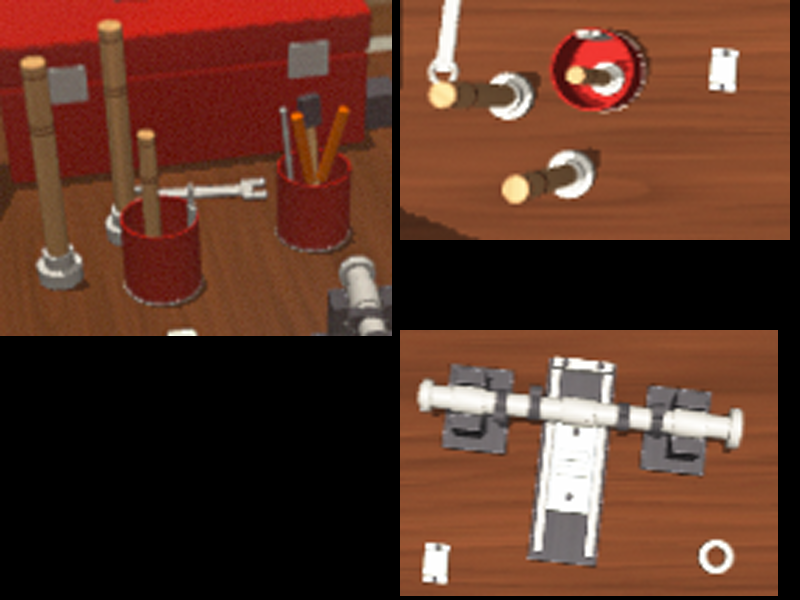

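The crop shows the short stick standing in the tin, its top at side (212,122.5) / top (168,215) in full-size pixels. The file is at the tin's far wall, near top (174,201). The block's back end is at top (258..273,195).

```bash
python3 - <<'E'
from h import *
s=load('side');t=load('top')
def tri(ps,pt):
    a,d=ray(s,*ps);b,e=ray(t,*pt)
    l=np.linalg.lstsq(np.c_[d,-e],b-a,rcond=None)[0]
    p,q=a+l[0]*d,b+l[1]*e;return ((p+q)/2).round(4),round(np.linalg.norm(p-q),4)
print('stick top',tri((212.1,122.5),(168.3,215)))
print('tallA',tri((172.1,97.5),(148.3,253.3)),'B',tri((199.3,83.9),(124,221.7)))
print('A foot',plane(t,(570-400)/3+110,175/3+190,.02),'B',plane(t,(508-400)/3+110,95/3+190,.02))
for f in((424,396),(737,428)): print('cam end',plane(t,(f[0]-400)/2.8+205,(f[1]-330)/2.8+130,.072))
for f in((528,556),(596,565)): print('bed',plane(t,(f[0]-400)/2.8+205,(f[1]-330)/2.8+130,.01))
for f in((548,510),(590,513)): print('block back',plane(t,(f[0]-400)/2.8+205,(f[1]-330)/2.8+130,.038))
for f in((552,358),(615,364)): print('stop',plane(t,(f[0]-400)/2.8+205,(f[1]-330)/2.8+130,.036))
# red tin
h=cv2.cvtColor(t['color'],cv2.COLOR_BGR2HSV)
m=((h[...,1]>170)&((h[...,0]<5)|(h[...,0]>174))&(h[...,2]>60)).astype(np.uint8)
m[:,:115]=0
for c in cv2.findContours(m,0,2)[0]:
    if cv2.contourArea(c)>200:
        (u,v),rad=cv2.minEnclosingCircle(c);print('red',u,v,rad,plane(t,u,v,.09))
hs=cv2.cvtColor(s['color'],cv2.COLOR_BGR2HSV)
g=t['color'].min(2)
m=(g>150).astype(np.uint8);m[:180]=0;m[:,:340]=0;m[:,400:]=0;m[240:]=0
c=max(cv2.findContours(m,0,2)[0],key=cv2.contourArea);R=cv2.minAreaRect(c)
print('tray',plane(t,*R[0],.018),[plane(t,*p,.018) for p in cv2.boxPoints(R)])
for n,(u,v) in dict(cap=(340,333),collar=(497,329),oil=(597,236),can2=(246,241)).items():print(n,plane(t,u*.64,v*.64,.02))
E
```

```text
stick top (array([0.4661, 0.2914, 0.1938]), np.float64(0.0001))
tallA (array([0.3625, 0.3325, 0.2641]), np.float64(0.0017)) B (array([0.4481, 0.3989, 0.2659]), np.float64(0.0011))
A foot [0.3619 0.3304 0.02  ] B [0.4491 0.3984 0.02  ]
cam end [0.6616 0.1709 0.072 ]
cam end [ 0.6204 -0.1823  0.072 ]
bed [0.4811 0.0559 0.01  ]
bed [ 0.4695 -0.0234  0.01  ]
block back [0.5328 0.0321 0.038 ]
block back [ 0.5287 -0.0161  0.038 ]
stop [0.71   0.0249 0.036 ]
stop [ 0.7019 -0.0482  0.036 ]
red 174.8150634765625 212.56849670410156 15.238885879516602 [0.4758 0.291  0.09  ]
tray [ 0.4807 -0.3271  0.018 ] [array([ 0.5371, -0.255 ,  0.018 ]), array([ 0.5537, -0.3852,  0.018 ]), array([ 0.4244, -0.3995,  0.018 ]), array([ 0.4085, -0.27  ,  0.018 ])]
cap [0.4743 0.1636 0.02  ]
collar [ 0.4783 -0.1633  0.02  ]
oil [ 0.6717 -0.381   0.02  ]
can2 [0.6708 0.3614 0.02  ]
```

```bash
python3 -m pendant '[{"travel":[0,0,0.03],"roll":-7,"grip":1},{"travel":[0,0,0.06],"roll":-14,"grip":1},{"travel":[0,0,0.09],"roll":-21,"grip":1},{"travel":[0.01,-0.01,0.11],"roll":-28,"grip":1},{"travel":[0.02,-0.03,0.11],"roll":-35,"grip":1}]'
```

```text
time_s: 0.52
position: [0.2632, 0.5749, 0.3453]
orientation: [179.8, -0.2, 122.8]
wrist_force: [0.3, 0.2, 0.4]
gripper_width: 0.0854
gripper_force: 0.0
```

```bash
python3 -m pendant '[{"travel":[0.02,-0.028,0],"roll":-5,"grip":1},{"travel":[0.04,-0.056,0],"roll":-12,"grip":1},{"travel":[0.06,-0.084,0],"roll":-19,"grip":1},{"travel":[0.08,-0.112,0],"roll":-26,"grip":1},{"travel":[0.1,-0.14,0],"roll":-33,"grip":1}]' | head -3;  python3 -m pendant '[{"travel":[0.02,-0.028,0],"roll":-6.6,"grip":1},{"travel":[0.04,-0.056,0],"roll":-6.6,"grip":1},{"travel":[0.06,-0.084,0],"roll":-6.6,"grip":1},{"travel":[0.08,-0.112,0],"roll":-6.6,"grip":1},{"travel":[0.1,-0.14,0],"roll":-6.6,"grip":1}]'
python3 - <<'E'
from h import *
print(r.sense()['qpos'].round(1),r.sense()['position'])
for n in('side','top'): grab(n)
a=load('side')['color'][60:200,130:290];b=load('top')['color'][170:280,100:240]
o=np.zeros((420,800,3),np.uint8);a=cv2.resize(a,None,fx=2.6,fy=2.6);b=cv2.resize(b,None,fx=2.6,fy=2.6)
o[:a.shape[0],:a.shape[1]]=a;o[:b.shape[0],430:430+b.shape[1]]=b;cv2.imwrite('pics/c2.png',o)
E
```

```text
time_s: 0.93
position: [0.3646, 0.4308, 0.341]
orientation: [-180.0, 0.0, 89.6]
time_s: 1.35
position: [0.4645, 0.2908, 0.3411]
orientation: [-180.0, 0.0, 83.4]
wrist_force: [1.3, -0.1, -0.1]
gripper_width: 0.0852
gripper_force: 0.0
[-58.9   4.7  24.1  89.   -1.9  86.7 -41.4] [0.4645324  0.29081067 0.34112532]
```

View pics/c2.png

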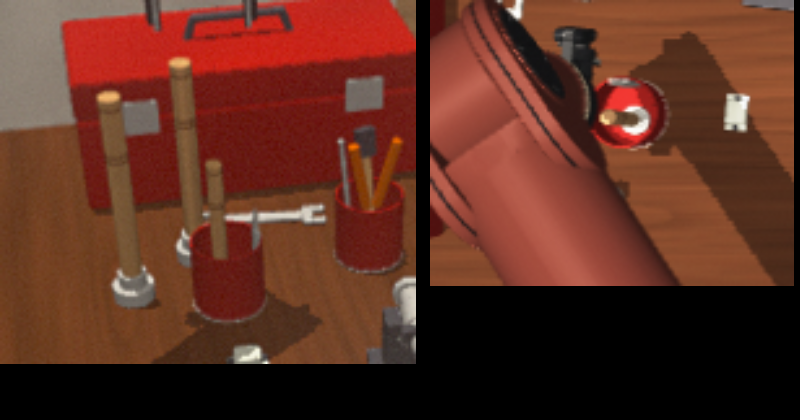

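The gripper is above the stick, fingers at side crop (152,10) and (250,8). The tin and both tall sticks are undisturbed. Next I descend.

```bash
python3 -m pendant '[{"travel":[0.001,0,-0.03],"roll":0,"grip":1},{"travel":[0.001,0,-0.06],"roll":0,"grip":1},{"travel":[0.001,0,-0.09],"roll":0,"grip":1},{"travel":[0.001,0,-0.11],"roll":0,"grip":1},{"travel":[0.001,0,-0.13],"roll":0,"grip":1}]'; python3 -m pendant '[{"travel":[0,0,-0.02],"roll":0,"grip":1},{"travel":[0,0,-0.04],"roll":0,"grip":1},{"travel":[0,0,-0.06],"roll":0,"grip":1},{"travel":[0,0,-0.07],"roll":0,"grip":1},{"travel":[0,0,-0.07],"roll":0,"grip":1}]'
python3 - <<'E'
from h import *
print(r.sense()['qpos'].round(1),r.sense()['position'])
for n in('side','top'): grab(n)
a=load('side')['color'][60:200,130:290];b=load('top')['color'][170:280,100:240]
o=np.zeros((420,800,3),np.uint8);a=cv2.resize(a,None,fx=2.6,fy=2.6);b=cv2.resize(b,None,fx=2.6,fy=2.6)
o[:a.shape[0],:a.shape[1]]=a;o[:b.shape[0],430:430+b.shape[1]]=b;cv2.imwrite('pics/c3.png',o)
E
```

```text
time_s: 1.87
position: [0.4641, 0.2924, 0.2094]
orientation: [-179.9, 0.1, 83.4]
wrist_force: [1.1, 1.3, -0.1]
gripper_width: 0.0853
gripper_force: 0.0
time_s: 2.28
position: [0.4635, 0.2918, 0.1389]
orientation: [-179.8, 0.2, 83.4]
wrist_force: [0.0, 0.2, -0.5]
gripper_width: 0.0852
gripper_force: 0.0
[-57.7  11.7  23.5 105.8  -5.1  63.8 -38.9] [0.46350655 0.29180647 0.13893844]
```

View pics/c3.png

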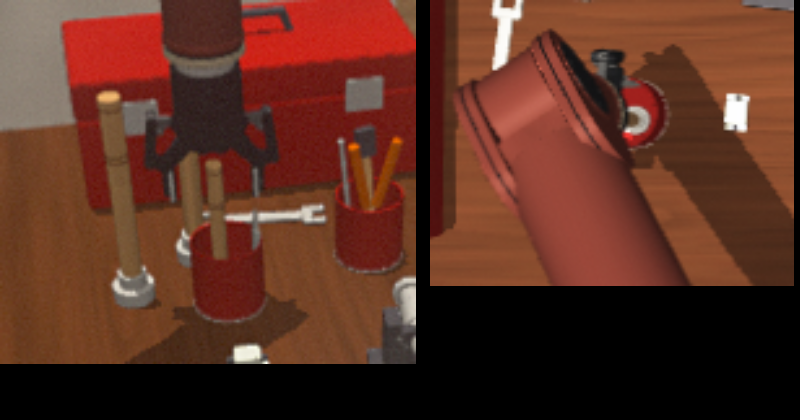

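The stick (crop x 214) lies midway between the fingers (170 and 257). Now I close.

```bash
for i in 1; do python3 -m pendant '[{"travel":[0.001,0,0],"roll":0,"grip":0.6},{"travel":[0.001,0,0],"roll":0,"grip":0.4},{"travel":[0.001,0,0],"roll":0,"grip":0.2},{"travel":[0.001,0,0],"roll":0,"grip":0},{"travel":[0.001,0,0],"roll":0,"grip":0}]'; python3 -m pendant '[{"travel":[0,0,0],"roll":0,"grip":0},{"travel":[0,0,0],"roll":0,"grip":0},{"travel":[0,0,0],"roll":0,"grip":0},{"travel":[0,0,0],"roll":0,"grip":0},{"travel":[0,0,0],"roll":0,"grip":0}]'; done
```

```text
time_s: 2.8
position: [0.4661, 0.2926, 0.1417]
orientation: [180.0, -0.0, 83.4]
wrist_force: [0.8, -1.0, 0.4]
gripper_width: 0.0256
gripper_force: 0.0
time_s: 3.22
position: [0.4659, 0.2927, 0.1417]
orientation: [-180.0, -0.0, 83.4]
wrist_force: [-1.8, -0.7, 6.2]
gripper_width: 0.0164
gripper_force: 58.6
```

```bash
python3 -m pendant '[{"travel":[0,0,0.01],"roll":0,"grip":0},{"travel":[0,0,0.02],"roll":0,"grip":0},{"travel":[0,0,0.03],"roll":0,"grip":0},{"travel":[0,0,0.045],"roll":0,"grip":0},{"travel":[0,0,0.06],"roll":0,"grip":0}]'; python3 -m pendant '[{"travel":[0,0,0.015],"roll":0,"grip":0},{"travel":[0,0,0.03],"roll":0,"grip":0},{"travel":[0,0,0.05],"roll":0,"grip":0},{"travel":[0,0,0.07],"roll":0,"grip":0},{"travel":[0,0,0.08],"roll":0,"grip":0}]'
python3 - <<'E'
from h import *
print(r.sense()['position'])
for n in('side','top'): grab(n)
a=load('side')['color'][40:200,130:290];b=load('top')['color'][170:280,100:240]
o=np.zeros((420,800,3),np.uint8);a=cv2.resize(a,None,fx=2.6,fy=2.6);b=cv2.resize(b,None,fx=2.6,fy=2.6)
o[:a.shape[0],:a.shape[1]]=a;o[:b.shape[0],430:430+b.shape[1]]=b;cv2.imwrite('pics/c4.png',o)
E
```

```text
time_s: 3.63
position: [0.466, 0.2923, 0.2026]
orientation: [180.0, 0.0, 83.3]
wrist_force: [0.1, -0.3, -1.8]
gripper_width: 0.0165
gripper_force: 58.6
time_s: 4.05
position: [0.4668, 0.2927, 0.2847]
orientation: [179.9, -0.2, 83.3]
wrist_force: [0.6, -0.1, -2.7]
gripper_width: 0.0163
gripper_force: 58.8
[0.4668006  0.29266466 0.28466422]
```

View pics/c4.png

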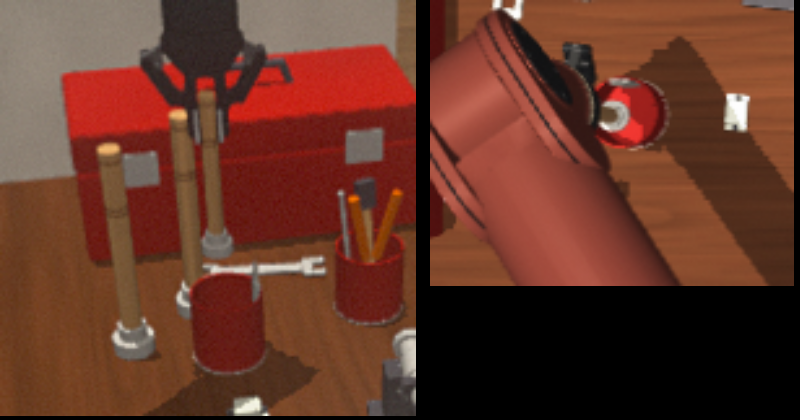

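The stick is out, its foot at crop (217,240) above the empty tin, and the tin is still standing. Next I move over the channel behind the block.

```bash
python3 -m pendant '[{"travel":[0.002,-0.015,0],"roll":0,"grip":0},{"travel":[0.006,-0.045,0],"roll":0,"grip":0},{"travel":[0.01,-0.08,0],"roll":0,"grip":0},{"travel":[0.015,-0.115,0],"roll":0,"grip":0},{"travel":[0.02,-0.15,0],"roll":0,"grip":0}]'|head -2; python3 -m pendant '[{"travel":[0.004,-0.035,0],"roll":0,"grip":0},{"travel":[0.009,-0.07,0],"roll":0,"grip":0},{"travel":[0.014,-0.1,0],"roll":0,"grip":0},{"travel":[0.017,-0.125,0],"roll":0,"grip":0},{"travel":[0.018,-0.132,0],"roll":0,"grip":0}]'|head -2;  python3 -m pendant '[{"travel":[0,0,-0.01],"roll":0,"grip":0},{"travel":[0,0,-0.03],"roll":0,"grip":0},{"travel":[0,0,-0.05],"roll":0,"grip":0},{"travel":[0,0,-0.06],"roll":0,"grip":0},{"travel":[0,0,-0.06],"roll":0,"grip":0}]'
python3 - <<'E'
from h import *
p=r.sense()['position'];print(p)
for n in('side','top'): grab(n)
s=load('side');t=load('top')
f=[p[0],p[1],p[2]-.1367];print('pred foot',proj(s,f),proj(t,f))
c=proj(s,f).astype(int);print(c)
a=s['color'][c[1]-100:c[1]+40,c[0]-60:c[0]+100];b=t['color'][130:240,205:345]
o=np.zeros((420,800,3),np.uint8);a=cv2.resize(a,None,fx=2.6,fy=2.6);b=cv2.resize(b,None,fx=2.6,fy=2.6)
o[:a.shape[0],:a.shape[1]]=a;o[:b.shape[0],430:430+b.shape[1]]=b;cv2.imwrite('pics/c5.png',o)
E
```

```text
time_s: 4.57
position: [0.4853, 0.14, 0.2799]
time_s: 4.98
position: [0.5033, 0.0047, 0.2803]
time_s: 5.4
position: [0.502, 0.0114, 0.2181]
orientation: [-179.7, 0.1, 83.4]
wrist_force: [-0.0, -0.2, -1.9]
gripper_width: 0.0164
gripper_force: 58.7
[0.50198213 0.01137753 0.21811362]
pred foot [244.3 212.1] [264.8 203.1]
[244 212]
```

View pics/c5.png

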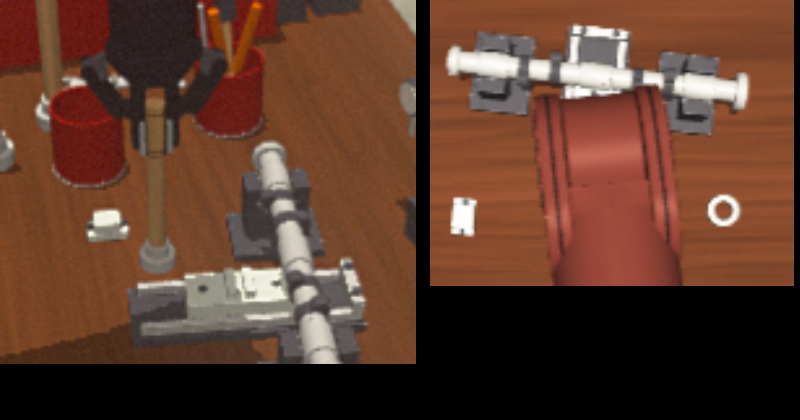

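The foot, at crop (158,260), hangs over the channel floor behind the block's back end (187,290). It agrees with the predicted pixel.

```bash
python3 - <<'E'
from h import *
s=load('side')
for u,v,z in((187,275,.038),(189,297,.038),(131,293,.01),(132,330,.01)): print(plane(s,184+u/2.6,112+v/2.6,z))
p=r.sense()['position'];print(p,r.sense()['orientation'])
d=np.array([p[0]-.641,p[1]+.0057]);print('fix',d@[.9933,-.116],d@[.116,.9933])
E
```

```text
[0.5369 0.0306 0.038 ]
[ 0.5316 -0.0024  0.038 ]
[0.48   0.0468 0.01  ]
[ 0.4709 -0.0079  0.01  ]
[0.50374434 0.01106181 0.22109684] [-1.79951957e+02  2.69906748e-02  8.34038765e+01]
fix -0.13828041695336274 0.0007278487440053994
```

```bash
python3 -m pendant '[{"travel":[0,0,-0.015],"roll":0,"grip":0},{"travel":[0,0,-0.03],"roll":0,"grip":0},{"travel":[0,0,-0.045],"roll":0,"grip":0},{"travel":[0,0,-0.06],"roll":0,"grip":0},{"travel":[0,0,-0.07],"roll":0,"grip":0}]'; python3 -m pendant '[{"travel":[0,0,0],"roll":0,"grip":0},{"travel":[0,0,0],"roll":0,"grip":0},{"travel":[0.002,0,0],"roll":0,"grip":0},{"travel":[0.004,0,0],"roll":0,"grip":0},{"travel":[0.005,-0.0006,0],"roll":0,"grip":0}]'
```

```text
time_s: 5.92
position: [0.5043, 0.0109, 0.1511]
orientation: [180.0, -0.0, 83.4]
wrist_force: [-0.5, 0.0, -1.9]
gripper_width: 0.0164
gripper_force: 58.8
time_s: 6.33
position: [0.5099, 0.0101, 0.1522]
orientation: [179.9, -0.0, 83.4]
wrist_force: [1.1, 0.4, -2.9]
gripper_width: 0.0166
gripper_force: 58.8
```

```bash
python3 -m pendant '[{"travel":[0.005,-0.0006,0],"roll":0,"grip":0},{"travel":[0.01,-0.0012,0],"roll":0,"grip":0},{"travel":[0.015,-0.0017,0],"roll":0,"grip":0},{"travel":[0.02,-0.0023,0],"roll":0,"grip":0},{"travel":[0.025,-0.0029,0],"roll":0,"grip":0}]'; python3 -m pendant '[{"travel":[0.005,-0.0006,0],"roll":0,"grip":0},{"travel":[0.01,-0.0012,0],"roll":0,"grip":0},{"travel":[0.015,-0.0017,0],"roll":0,"grip":0},{"travel":[0.02,-0.0023,0],"roll":0,"grip":0},{"travel":[0.025,-0.0029,0],"roll":0,"grip":0}]'
```

```text
time_s: 6.75
position: [0.5344, 0.0069, 0.1512]
orientation: [-180.0, 0.0, 83.4]
wrist_force: [-2.4, 0.7, -0.3]
gripper_width: 0.0167
gripper_force: 59.2
time_s: 7.17
position: [0.5595, 0.004, 0.1512]
orientation: [180.0, 0.0, 83.4]
wrist_force: [-1.8, 1.0, -1.8]
gripper_width: 0.0164
gripper_force: 59.0
```

Pushing at about 2 N. Now in small steps until the force rises at the stop.

```bash
python3 -m pendant '[{"travel":[0.0015,-0.0002,0],"roll":0,"grip":0},{"travel":[0.003,-0.0003,0],"roll":0,"grip":0},{"travel":[0.0045,-0.0005,0],"roll":0,"grip":0},{"travel":[0.006,-0.0007,0],"roll":0,"grip":0},{"travel":[0.007,-0.0008,0],"roll":0,"grip":0}]'; python3 -m pendant '[{"travel":[0.001,-0.0001,0],"roll":0,"grip":0},{"travel":[0.002,-0.0002,0],"roll":0,"grip":0},{"travel":[0.003,-0.0003,0],"roll":0,"grip":0},{"travel":[0.003,-0.0003,0],"roll":0,"grip":0},{"travel":[0.003,-0.0003,0],"roll":0,"grip":0}]'
```

```text
time_s: 7.58
position: [0.5661, 0.0032, 0.1513]
orientation: [180.0, -0.0, 83.4]
wrist_force: [-1.5, -0.4, -2.1]
gripper_width: 0.0164
gripper_force: 59.0
time_s: 8.0
position: [0.5687, 0.003, 0.1513]
orientation: [-180.0, -0.0, 83.3]
wrist_force: [-3.5, 0.9, -0.5]
gripper_width: 0.0165
gripper_force: 59.4
```

```bash
python3 -m pendant '[{"travel":[0.001,-0.0001,0],"roll":0,"grip":0},{"travel":[0.002,-0.0002,0],"roll":0,"grip":0},{"travel":[0.003,-0.0003,0],"roll":0,"grip":0},{"travel":[0.003,-0.0003,0],"roll":0,"grip":0},{"travel":[0.003,-0.0003,0],"roll":0,"grip":0}]'
python3 - <<'E'
from h import *
s=grab('side');p=r.sense()['position'];print(p,r.sense()['wrist_force'])
a=s['color'][140:270,210:350];cv2.imwrite('pics/c6.png',cv2.resize(a,None,fx=4,fy=4,interpolation=cv2.INTER_CUBIC))
print('pred foot',proj(s,[p[0],p[1],p[2]-.1367]),'home back top edge corners',[proj(s,[.641+x*.9933+y*.116,-.0057-x*.116+y*.9933,.038]) for x,y in((-.055,.024),(-.055,-.024),(.055,.024),(.055,-.024))])
E
```

```text
time_s: 8.42
position: [0.5707, 0.0028, 0.1509]
orientation: [-179.8, 0.0, 83.4]
wrist_force: [-8.0, 1.5, 1.8]
gripper_width: 0.0166
gripper_force: 61.4
[0.57063576 0.00278853 0.15092323] [-8.35298492  0.9117915   0.93803332]
pred foot [270.5 229.2] home back top edge corners [array([275.3, 216.4]), array([277.8, 228.5]), array([315.4, 213.5]), array([319.2, 225.4])]
```

View pics/c6.png

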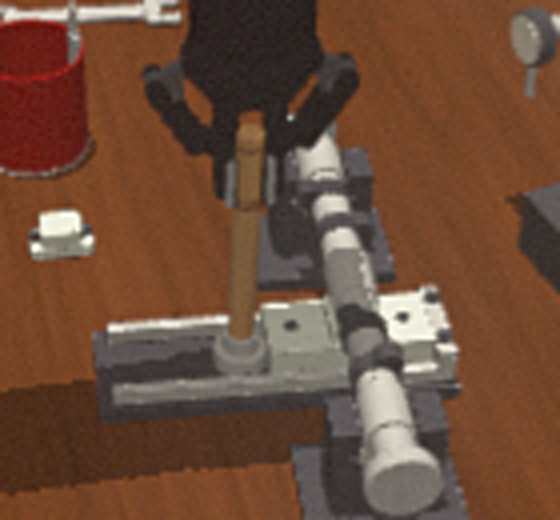

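The picture shows the block under the camshaft with its front near the stop plate at (440,330). The foot, at (240,355), is against its back end. A little more push will confirm the stop.

```bash
python3 -m pendant '[{"travel":[0.001,-0.0001,0],"roll":0,"grip":0},{"travel":[0.002,-0.0002,0],"roll":0,"grip":0},{"travel":[0.002,-0.0002,0],"roll":0,"grip":0},{"travel":[0.002,-0.0002,0],"roll":0,"grip":0},{"travel":[0.002,-0.0002,0],"roll":0,"grip":0}]'

```

```text
time_s: 8.88
position: [0.5718, 0.0027, 0.1506]
orientation: [-179.7, 0.0, 83.4]
wrist_force: [-10.2, 0.3, 3.2]
gripper_width: 0.0166
gripper_force: 63.5
```

Force rises stiffly to 10 N, so the block is against the stop. Back off and lift.

```bash
python3 -m pendant '[{"travel":[-0.005,0.0006,0],"roll":0,"grip":0},{"travel":[-0.015,0.0017,0],"roll":0,"grip":0},{"travel":[-0.025,0.003,0],"roll":0,"grip":0},{"travel":[-0.03,0.0035,0.01],"roll":0,"grip":0},{"travel":[-0.03,0.0035,0.03],"roll":0,"grip":0}]'; python3 -m pendant '[{"travel":[0,0,0.02],"roll":0,"grip":0},{"travel":[0,0,0.04],"roll":0,"grip":0},{"travel":[0,0,0.06],"roll":0,"grip":0},{"travel":[-0.003,-0.015,0.07],"roll":0,"grip":0},{"travel":[-0.006,-0.035,0.07],"roll":0,"grip":0}]'|head -2; python3 -m pendant '[{"travel":[-0.006,-0.035,0],"roll":0,"grip":0},{"travel":[-0.012,-0.07,0],"roll":0,"grip":0},{"travel":[-0.018,-0.105,0],"roll":0,"grip":0},{"travel":[-0.024,-0.14,0],"roll":0,"grip":0},{"travel":[-0.03,-0.175,0],"roll":0,"grip":0}]'|head -2
python3 - <<'E'
from h import *
t=grab('top');s=grab('side');p=r.sense()['position'];print(p)
a=s['color'][150:280,210:350];b=t['color'][130:240,205:345]
o=np.zeros((420,800,3),np.uint8);a=cv2.resize(a,None,fx=2.8,fy=2.8);b=cv2.resize(b,None,fx=2.8,fy=2.8)
o[:a.shape[0],:a.shape[1]]=a;o[:b.shape[0],400:400+b.shape[1]]=b;cv2.imwrite('pics/c7.png',o)
E
```

```text
time_s: 9.3
position: [0.5417, 0.006, 0.1805]
orientation: [-179.8, 0.0, 83.4]
wrist_force: [0.7, -0.8, -1.6]
gripper_width: 0.0167
gripper_force: 58.9
time_s: 9.72
position: [0.5393, -0.0282, 0.2546]
time_s: 10.13
position: [0.507, -0.2064, 0.2522]
[ 0.50522352 -0.21177168  0.25253378]
```

View pics/c7.png

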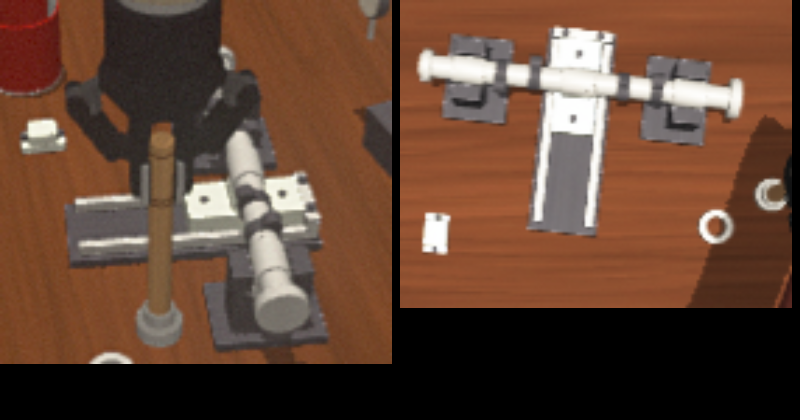

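The block is flush with the stop in the top view, with no gap at (580,40). Now on to the tray.

```bash
python3 -m pendant '[{"travel":[-0.006,-0.03,0],"roll":0,"grip":0},{"travel":[-0.012,-0.06,0],"roll":0,"grip":0},{"travel":[-0.018,-0.09,-0.01],"roll":0,"grip":0},{"travel":[-0.022,-0.108,-0.03],"roll":0,"grip":0},{"travel":[-0.024,-0.116,-0.05],"roll":0,"grip":0}]'|head -2; python3 -m pendant '[{"travel":[0,0,-0.01],"roll":0,"grip":0},{"travel":[0,0,-0.02],"roll":0,"grip":0},{"travel":[0,0,-0.03],"roll":0,"grip":0},{"travel":[0,0,-0.03],"roll":0,"grip":0},{"travel":[0,0,-0.03],"roll":0,"grip":0}]'
python3 - <<'E'
from h import *
s=grab('side');p=r.sense()['position'];print(p)
f=np.array([p[0],p[1],p[2]-.1367]);c=proj(s,f);print('foot',c,'top',proj(s,f+[0,0,.19]))
x,y=c.astype(int);x0,y0=x-60,y-100;a=s['color'][y0:y0+140,x0:x0+130];print(x0,y0,'crop pred foot',(c-[x0,y0])*4,'top',(proj(s,f+[0,0,.19])-[x0,y0])*4)
cv2.imwrite('pics/c8.png',cv2.resize(a,None,fx=4,fy=4,interpolation=cv2.INTER_CUBIC))
E
```

```text
time_s: 10.65
position: [0.4823, -0.3244, 0.2022]
time_s: 11.07
position: [0.4845, -0.319, 0.1714]
orientation: [-180.0, -0.0, 83.4]
wrist_force: [-0.1, -0.4, -2.2]
gripper_width: 0.0167
gripper_force: 58.8
[ 0.48467765 -0.31944058  0.17194509]
foot [268.3 332.3] top [269.6 269.9]
208 232 crop pred foot [241.2 401.2] top [246.4 151.6]
```

View pics/c8.png

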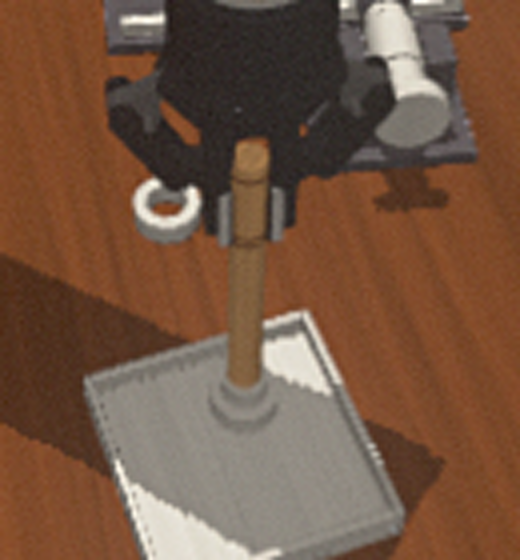

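The stick hangs nearly upright over the tray, foot at (243,403) and top at (252,155), about where predicted. Lower it gently.

```bash
python3 -m pendant '[{"travel":[0,0,-0.007],"roll":0,"grip":0},{"travel":[0,0,-0.014],"roll":0,"grip":0},{"travel":[0,0,-0.02],"roll":0,"grip":0},{"travel":[0,0,-0.025],"roll":0,"grip":0},{"travel":[0,0,-0.028],"roll":0,"grip":0}]'; python3 -m pendant '[{"travel":[0,0,-0.001],"roll":0,"grip":0},{"travel":[0,0,-0.002],"roll":0,"grip":0},{"travel":[0,0,-0.002],"roll":0,"grip":0},{"travel":[0,0,-0.002],"roll":0,"grip":0},{"travel":[0,0,-0.002],"roll":0,"grip":0}]'
```

```text
time_s: 11.53
position: [0.4837, -0.3198, 0.1423]
orientation: [-179.9, -0.0, 83.3]
wrist_force: [-0.3, -0.7, -2.2]
gripper_width: 0.0165
gripper_force: 59.0
time_s: 11.95
position: [0.4841, -0.3202, 0.1416]
orientation: [180.0, 0.0, 83.4]
wrist_force: [0.1, 0.1, -1.8]
gripper_width: 0.0165
gripper_force: 59.0
```

```bash
python3 -m pendant '[{"travel":[0,0,-0.0005],"roll":0,"grip":0},{"travel":[0,0,-0.001],"roll":0,"grip":0},{"travel":[0,0,-0.001],"roll":0,"grip":0},{"travel":[0,0,-0.001],"roll":0,"grip":0},{"travel":[0,0,-0.001],"roll":0,"grip":0}]'; python3 -m pendant '[{"travel":[0,0,-0.0005],"roll":0,"grip":0},{"travel":[0,0,-0.001],"roll":0,"grip":0},{"travel":[0,0,-0.001],"roll":0,"grip":0},{"travel":[0,0,-0.001],"roll":0,"grip":0},{"travel":[0,0,-0.001],"roll":0,"grip":0}]'
```

```text
time_s: 12.37
position: [0.4842, -0.3203, 0.1407]
orientation: [180.0, 0.0, 83.3]
wrist_force: [-1.5, 0.2, 4.7]
gripper_width: 0.0164
gripper_force: 59.4
time_s: 12.78
position: [0.4845, -0.3206, 0.1407]
orientation: [179.9, 0.0, 83.3]
wrist_force: [-3.1, 1.8, 13.5]
gripper_width: 0.0166
gripper_force: 60.7
```

Contact. I relieve the press by 1 mm, then open gradually.

```bash
python3 -m pendant '[{"travel":[0,0,0.001],"roll":0,"grip":0},{"travel":[0,0,0.001],"roll":0,"grip":0},{"travel":[0,0,0.001],"roll":0,"grip":0.2},{"travel":[0,0,0.001],"roll":0,"grip":0.22},{"travel":[0,0,0.001],"roll":0,"grip":0.25}]'; python3 -m pendant '[{"travel":[0,0,0],"roll":0,"grip":0.35},{"travel":[0,0,0],"roll":0,"grip":0.5},{"travel":[0,0,0],"roll":0,"grip":0.7},{"travel":[0,0,0],"roll":0,"grip":1},{"travel":[0,0,0],"roll":0,"grip":1}]';python3 -m pendant '[{"travel":[0,0,0],"roll":0,"grip":1},{"travel":[0,0,0],"roll":0,"grip":1},{"travel":[0,0,0],"roll":0,"grip":1},{"travel":[0,0,0.01],"roll":0,"grip":1},{"travel":[0,0,0.02],"roll":0,"grip":1}]'
```

```text
time_s: 13.2
position: [0.4839, -0.3199, 0.14]
orientation: [-180.0, -0.0, 83.4]
wrist_force: [-0.6, -0.6, 0.5]
gripper_width: 0.0213
gripper_force: 0.0
time_s: 13.62
position: [0.484, -0.32, 0.1402]
orientation: [-180.0, -0.0, 83.4]
wrist_force: [0.2, 0.7, 0.2]
gripper_width: 0.0768
gripper_force: 0.0
time_s: 14.03
position: [0.4837, -0.32, 0.1608]
orientation: [-179.9, -0.0, 83.3]
wrist_force: [0.4, -0.3, 0.2]
gripper_width: 0.0853
gripper_force: 0.0
```

```bash
python3 -m pendant '[{"travel":[0,0,0.02],"roll":0,"grip":1},{"travel":[0,0,0.045],"roll":0,"grip":1},{"travel":[0,0,0.075],"roll":0,"grip":1},{"travel":[0,0,0.105],"roll":0,"grip":1},{"travel":[0,0,0.13],"roll":0,"grip":1}]'; python3 -m pendant '[{"travel":[0,0,0],"roll":0,"grip":1},{"travel":[0,0,0],"roll":0,"grip":1},{"travel":[0,0,0],"roll":0,"grip":1},{"travel":[0,0,0],"roll":0,"grip":1},{"travel":[0,0,0],"roll":0,"grip":1}]'
python3 - <<'E'
from h import *
s=grab('side');cv2.imwrite('pics/c9.png',cv2.resize(s['color'],(800,600)))
E
```

```text
time_s: 14.45
position: [0.4839, -0.3206, 0.2938]
orientation: [179.9, 0.0, 83.3]
wrist_force: [0.7, 0.4, 0.5]
gripper_width: 0.0853
gripper_force: 0.0
time_s: 14.87
position: [0.4836, -0.3198, 0.2895]
orientation: [-179.9, -0.0, 83.3]
wrist_force: [0.1, -0.2, 0.3]
gripper_width: 0.0853
gripper_force: 0.0
```

View pics/c9.png

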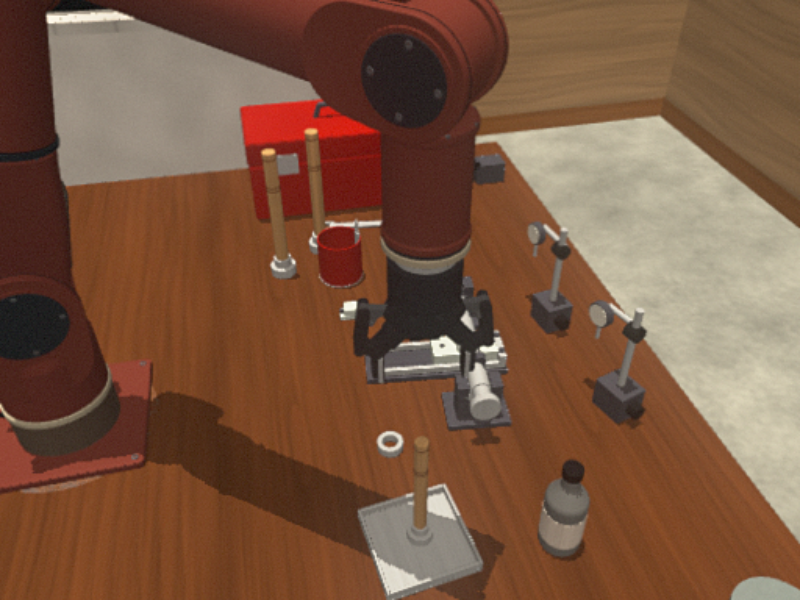

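The stick stands upright in the tray (foot at (420,532), top at (421,442)) with the gripper clear above it. The tin is still at (340,257) and the tray, cap, collar and oil bottle are where they were.

```bash
python3 -c "
from h import *
print(workorder.close_job())"
```

```text
the job is handed in; nothing more can be done
None
```

The job is handed in at about 15 s of the 58 s allowed: the block is home against the stop, the stick stands released in the tray, and the tin and bystanders in view look undisturbed; no verdict came back.

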